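Spin the index disc and brake it in the gate

ROBOT

A 6-joint arm with a two-finger parallel gripper is mounted at the origin on a cart in front of the work surface, level with it; the furniture and walls round the work are solid. World frame = base frame: x ahead of the robot, y to its left, z up, the work surface at z = 0. Lengths are in mm, angles in rad, forces in N, time in s.
With the tool pointing down it reaches from about 375 to 975 mm from the base axis. Payload 3.8 kg.
Tool frame: the origin (TCP) lies on the centre line of the jaws, within the pads' length; the fingertips stand 19 mm ahead of it and the grasp point (between the pads) is the TCP (arm.tips_ahead is the distance from the TCP to the fingertips, in mm); z points along the fingers, y is the line along which they close (so a half turn about z gives the same grasp; the last joint's range is limited). The gripper opens to 85 mm and grips with 20 to 120 N. Pads are 22 mm wide; open, the fingers measure 114 mm over their backs; the gripper's body (76 mm by 85 mm) begins 54 mm behind the grasp point. The pads swing forward as they close: fully open they stand 13 mm farther back than shut.
Start: joints at [-1.299, 0.264, 1.604, -0, 1.274, -0.037], TCP at [205.138, -643.068, 250.28] pointing down, gripper open.
Joint ranges: [-2.63, 2.63], [-0.94, 2.18], [0.31, 2.57], [-1.31, 4.45], [0, 2.66], [-2.55, 2.55]. Speed limits (rad/s): [2.57, 2.57, 3.14, 3.14, 3.14, 3.14].

INTERFACE

Orientations are given as a unit quaternion [x, y, z, w].
In Python, from bench import arm, vision gives the robot as it stands. The module is installed in compiled form; this text tells all that it offers.
- The arm moves only by the tool drive_tool, never from a script. Its argument "targets" is a list of rows, each an object with "dp": the shift along the tool's x, y, z in m, a list of three; "yaw": the turn about the tool's z in rad; "grip": the closure, from 0 (fully open) to 1 (shut). A call has 1 to 10 rows; each row is the pose to reach, as a shift and turn from the pose commanded when the call began, along the tool's axes at that moment; what a row does not reach only later rows make up. A row lasts 1/8 s, in which the tool goes at most 62.5 mm and 10.7 degrees, less where a joint would pass 70% of its speed; a pose out of reach is approached as far as the arm can. A call with a gripper value outside its range is refused whole. The fingers move at their own pace and stop on an object; the grip force is fixed at half the most. Time passes only in rows, so rows that repeat a pose let the fingers close. It gives the time, the measured TCP pose, the force, the opening and the grip force at its end, in the units of the state.
- arm.sense(): the state, without advancing time (a new reading comes with each control period).
- vision.camera(name): name is "side" or "top" or "wrist"; returns (picture, depth): 384x512x3 uint8, red, green, blue; 384x512 float32, mm along the optical axis (not along the pixel's ray), 0 where there is no reading.
- vision.calibration(name): a dict with "K" (3x3 intrinsics, pixels), "cam_to_world" (4x4, takes a point from camera to world coordinates); the wrist camera has in their place "hand_eye" (4x4, takes a point from camera to tool coordinates, whose origin is the TCP and whose axes are the flange's). Camera axes: x right, y up, looking along -z (the intrinsics and any distortion apply to the point x, -y, -z); pixel columns grow to the right and rows downward; lengths in mm; the calibration is good to about 2 mm. The wrist camera is an equidistant fisheye: a pixel r from the principal point sees the ray r / f radians off the axis. A picture is of the moment at which its call begins: read the wrist's pose just before it. calibration takes no time and is no camera call.
- arm.hand_in(): hands the job in; it is judged then, once.
The state is a dict: "clock": time; "joints": joint angles; "joint_velocities": joint speeds; "tau": joint torques, N m; "tool_pos": TCP position; "tool_rot": TCP orientation; "ft_force": force on the tool from outside, world axes, zero at the start; "ft_torque": the same for the moment, N m; "grip_width": opening from 0.0 (shut) to 1.0 (fully open); "gripper_force": force on a finger pad.
Only numpy, scipy, OpenCV 4.12 (cv2) and the standard library are available. Lean on these libraries where they do the work, as an engineer would, in place of code of your own. Each camera call takes 0.05 s, during which the arm holds its last target. There are 200 camera calls.

TASK

Check the free running of the index disc: with the fingertips flick it by one of its pegs, either way round, so that it spins on its own and its dark mark runs freely past the gate of two posts at least once. Then, on a later pass of the same spin, brake the disc with a fingertip on its flat top so that it stops with the mark between the two posts, and finish with the fingertip still pressing on the disc, holding it there. Once the mark has gone past the gate the disc must not come to rest anywhere else; lift nothing and leave the things around it where they are.

Things in the scene. Friction and masses are not known exactly. Their poses are not given: they have to be found in the camera images.
- index_fixture: Low grey stand bolted to the bench, carries the disc. Origin on the bench under the disc's axis, z up. The gate is on its -x side: two upright steel posts, 20 mm (radial) x 10 mm, with a 50 mm gap between them, 113 to 133 mm from the axis, tops 55 mm above the bench.
- index_disc: Level aluminium disc, 210 mm across, 12 mm thick, flat top 52 mm above the bench; about 0.8 kg, give or take a third. Origin on the bench under its axis, z up, turns with it. Three upright pegs 120 degrees apart; hub 30 mm across, 9 mm high. One flush dark radial mark along its -x, 12 mm wide, 23 to 103 mm from the axis. Top is clear from 51 to 105 mm from the axis.
- spindle (a joint): Disc angle in rad, counter-clockwise from above positive, counts on over turns without limit. Mark in the middle of the gate at 0 and each multiple of 2 pi; starts at rest between -4.1 and -2.2. Nearly free: speed decays with a time constant of 9 to 18 s, so it does not stop by itself; a fingertip pressing on the flat top with a few newtons stops it in under 0.1 s.
- disc_centre (a point): Point on the disc's axis at the height of its flat top.
- gate_mid (a point): Point on the flat top's level, 100 mm from the axis, in the middle of the gate's direction; fixed.
- mark_end (a point): Point on the middle line of the mark at its outer end, 100 mm from the axis, on the flat top; turns with the disc.
- peg_0 (a point): Half-way up (10 mm above the flat top) the peg 60 degrees counter-clockwise from the mark, seen from above. All pegs alike: dark steel, 14 mm thick, 20 mm high, 44 mm from the axis.
- peg_1 (a point): Half-way up the peg opposite the mark.
- peg_2 (a point): Half-way up the peg 60 degrees clockwise from the mark, seen from above.
- pipe_coupling_2: Dark brown short length of pipe, 47 mm across, 50 mm high, standing beside the disc; only in the way, to be left alone. Origin at the middle of its underside.
- offcut_0: Grey round bar offcut, 13 x 63 x 13 mm, lying beside the disc; only in the way, to be left alone. Origin at the middle of its underside.
- paste_tin: Round tin with a red lid, 69 mm across, 50 mm high, standing beside the disc; only in the way, to be left alone. Origin at the middle of its underside.
- slotted_handle: Black plastic lever with slots, 34 x 150 x 14 mm, lying beside the disc; only in the way, to be left alone. Origin at the middle of its underside.
- spanner_13: Small combination spanner, 27 x 169 x 8 mm, lying to the left; only in the way, to be left alone. Origin at the middle of its underside.
- chip_brush: Flat brush with a wooden handle, 36 x 216 x 14 mm, lying to the right; only in the way, to be left alone. Origin at the middle of its underside.

How it is judged (in metres and radians):
On the way, in this order (a step that is already met when the one before it is completed fails the run):
1. the disc, touched by nothing, spins at more than 1 rad/s with the mark passing the gate (contact force between index_disc and anything else below 0.05 N and (velocity of joint spindle above 1 rad/s or velocity of joint spindle below -1 rad/s) and distance between mark_end and gate_mid below 0.03 m).
2. still untouched and turning, the mark goes by the side opposite the gate (contact force between index_disc and anything else below 0.05 N and (velocity of joint spindle above 0.2 rad/s or velocity of joint spindle below -0.2 rad/s) and distance between mark_end and gate_mid above 0.18 m).
3. a fingertip has stopped the disc with the mark in the gate (distance between mark_end and gate_mid below 0.022 m and velocity of joint spindle between -0.05 and 0.05 rad/s and contact force between the fingers and index_disc between 0.3 and 40 N), for 0.2 s.
At the end, for the whole second after the job is handed in: The disc stands still (under 0.05 rad/s) with the end of the mark within 22 mm of the middle of the gate (so it lies between the posts), and the robot's fingers press on the disc with 0.3 to 40 N (all of step 3); the arm keeps its last pose, push and grip.
It fails at once if once the mark has gone past the gate, the disc comes to rest with the end of the mark more than 45 mm from the middle of the gate (velocity of joint spindle between -0.03 and 0.03 rad/s and distance between mark_end and gate_mid above 0.045 m and (value of joint spindle above 0.5 rad or value of joint spindle below -6.78319 rad)).
It fails at once if one of the loose things round the disc is moved by more than 20 mm (distance of any of pipe_coupling_2, offcut_0, paste_tin, slotted_handle, spanner_13, chip_brush from where it was at the start of the episode above 0.02 m).
It also fails if it takes over 64 s, if anything falls off the work surface, if the arm or the gripper's body presses on something with over 40 N, if the wrist force passes 120 N, or if a joint passes its speed limit or range.

## Working session

There is one attempt and no reset: what is moved stays moved. The work goes in short steps, Python scripts to look and compute and a tool call to move; the robot and the scene stay as the last step left them, time stands still between calls to the robot, and variables do not carry over. Pictures are saved under pics/ and viewed, at most 10 in all, crops included, and the job is handed in when it is done.

Besides the shell and the picture viewer there is one more tool, called after "Emit:" as name(argument=value, ...) on one line, values as JSON. drive_tool: Moves the arm, as the interface text tells. Its arguments: {"type":"object","properties":{"targets":{"type":"array"}},"required":["targets"]}

```bash
mkdir -p pics
python3 - <<'E'
from bench import arm, vision
import cv2, numpy as np
s=arm.sense(); print(s['clock'],s['tool_pos'],s['tool_rot'],s['grip_width'],arm.tips_ahead)
for n in ["top","side"]:
    p,d=vision.camera(n); np.savez(f"{n}0.npz",p=p,d=d)
    cv2.imwrite(f"pics/{n}0.png",p[:,:,::-1])
    c=vision.calibration(n); print(n,c)
E
```

```text
0.0 [ 204.94562737 -642.38748627  248.93810538] [ 9.88102906e-01  1.53789870e-01 -1.35727483e-04 -1.14260375e-03] 0.9972065494596795 19.0
top {'K': array([[346.98540544,   0.        , 257.30895753],
       [  0.        , 346.98540544, 194.99473889],
       [  0.        ,   0.        ,   1.        ]]), 'cam_to_world': array([[-1.10131627e-02,  9.87682623e-01, -1.56082497e-01,
         4.24046692e+02],
       [-9.99938993e-01, -1.07456742e-02,  2.55746269e-03,
         3.78297623e+01],
       [ 8.48749807e-04,  1.56101140e-01,  9.87740712e-01,
         1.13080419e+03],
       [ 0.00000000e+00,  0.00000000e+00,  0.00000000e+00,
         1.00000000e+00]])}
side {'K': array([[358.72711229,   0.        , 262.58464263],
       [  0.        , 358.72711229, 190.50315358],
       [  0.        ,   0.        ,   1.        ]]), 'cam_to_world': array([[-9.90120848e-01,  2.86630928e-02, -1.37255720e-01,
         4.67840562e+02],
       [-1.38048505e-01, -3.70747017e-01,  9.18416713e-01,
         9.02847595e+02],
       [-2.45624852e-02,  9.28291482e-01,  3.71041249e-01,
         4.25419004e+02],
       [ 0.00000000e+00,  0.00000000e+00,  0.00000000e+00,
         1.00000000e+00]])}
```

View pics/top0.png

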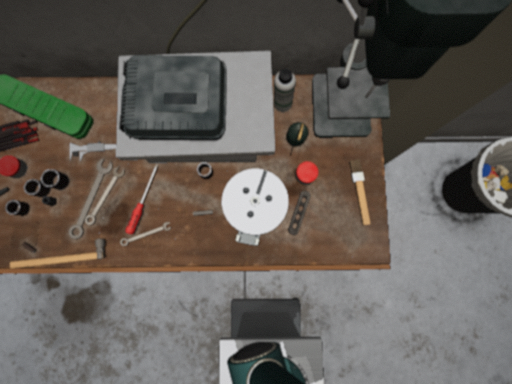

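View pics/side0.png

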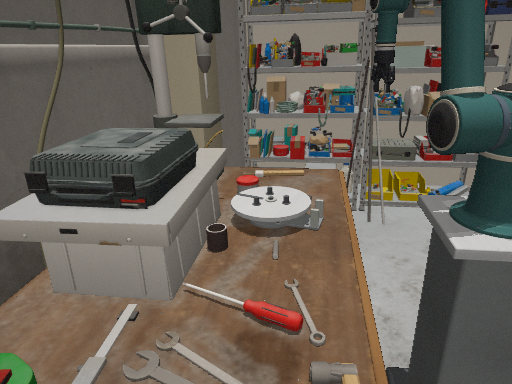

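The top view shows the disc centred near (255,201), its mark running up to about (264,172), and the gate near (247,239) on the robot side. The side view agrees. Next I measure the disc, mark, pegs and gate.

```bash
cat > h.py <<'E'
from bench import arm, vision
import cv2, numpy as np
C=vision.calibration("top"); K=C["K"]; T=C["cam_to_world"]
def ray(u,v,z):
    r=T[:3,:3]@np.array([(u-K[0,2])/K[0,0],-(v-K[1,2])/K[1,1],-1.]); o=T[:3,3]
    return o+r*(z-o[2])/r[2]
def blobs(m,amin=4):
    n,l,st,c=cv2.connectedComponentsWithStats(m.astype(np.uint8)); return [(int(st[i,4]),c[i],st[i]) for i in range(1,n) if st[i,4]>=amin]
E
python3 - <<'E'
from h import *
f=np.load("top0.npz"); p=f['p']; g=p.min(2).astype(int)
w=g>170; w[:150]=0; w[250:]=0; w[:,:210]=0; w[:,300:]=0
cs,_=cv2.findContours(w.astype(np.uint8),cv2.RETR_EXTERNAL,cv2.CHAIN_APPROX_NONE)
c=max(cs,key=cv2.contourArea); P=np.array([ray(u,v,52)[:2] for u,v in cv2.convexHull(c)[:,0]])
A=np.c_[2*P,np.ones(len(P))]; s=np.linalg.lstsq(A,(P**2).sum(1),rcond=None)[0]; ctr=s[:2]; print("ctr",ctr,"R",np.sqrt(s[2]+ctr@ctr))
m=np.zeros_like(w,np.uint8); cv2.drawContours(m,[c],-1,1,-1); m=cv2.erode(m,np.ones((3,3)))
for a,cc,st in blobs((g<120)&(m>0)|((g<120)&(cv2.morphologyEx(w.astype(np.uint8),cv2.MORPH_CLOSE,np.ones((9,9)))>0)),4):
    q=ray(*cc,52)[:2]-ctr; q2=ray(*cc,62)[:2]-ctr; print(a,cc,np.hypot(*q),np.degrees(np.arctan2(q[1],q[0])),"peg",np.hypot(*q2),np.degrees(np.arctan2(q2[1],q2[0])))
x=p[155:255,205:305,::-1]; cv2.imwrite("pics/c.png",cv2.resize(x,(600,600),interpolation=cv2.INTER_CUBIC))
E
```

```text
ctr [576.48469355  43.49708051] R 103.91190199453114
46 [261.         182.34782609] 61.962609710809865 -19.410116073907336 peg 60.07523055466498 -19.90523949836604
22 [245.72727273 190.18181818] 43.83018994856959 39.53876916797354 peg 42.30946526989909 40.702140393350454
23 [268.2173913  197.91304348] 43.462064948471294 -78.89104558059921 peg 42.86124777928877 -80.75841144426047
4 [254.5 200.5] 0.8382064521893451 41.11008315913714 peg 0.9292078257102817 147.9214277677193
22 [250.09090909 213.90909091] 44.01130790137646 160.4578531106362 peg 44.92043770430287 161.12388698125585
7 [237.42857143 231.71428571] 110.6419382075283 150.580268507059 peg 110.82381538322453 150.96276945037133
```

View pics/c.png

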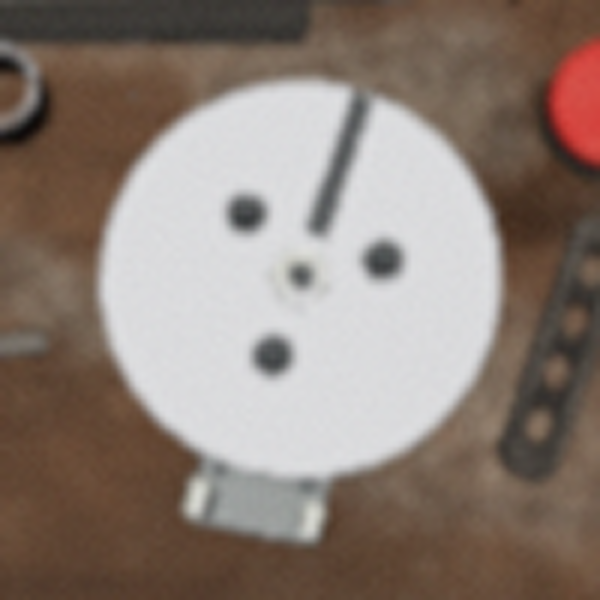

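The crop shows posts at about (195,500) and (310,520), the mark at the upper right and three pegs. I work out the gate direction from the post tops.

Run:
```python
from h import *
c=np.array([576.5,43.5])
f=np.load("top0.npz"); g=f['p'].min(2)
a=ray(205+195/6,155+500/6,55)[:2]; b=ray(205+310/6,155+520/6,55)[:2]; m=(a+b)/2
for q in (a,b,m): print(q,np.hypot(*(q-c)),np.degrees(np.arctan2(*(q-c)[::-1])))
print(np.hypot(*(a-b)))
d=f['d'];print(d[235:246,230:264:2].astype(int))
from scipy.spatial.transform import Rotation as R
print(R.from_quat(arm.sense()['tool_rot']).as_matrix())
print(vision.calibration("wrist"))
```

```text
[459.66452076  97.50009074] 128.71106794092157 155.19413240890864
[448.84539831  38.6177361 ] 127.74793084194272 -177.8097394153062
[454.25495953  68.05891342] 124.68757014096869 168.64054513538557
59.868064100525544
[[1125 1124 1124 1126 1069 1094 1117 1119 1113 1115 1117 1116 1116 1116
  1117 1127 1123]
 [1119 1126 1123 1125 1067 1102 1115 1109 1115 1116 1117 1115 1115 1111
  1114 1125    0]
 [1124 1127 1123 1073 1072 1113 1117 1113 1117 1115 1116 1116 1112 1116
  1113 1121 1130]
 [1123 1121 1122 1068 1067 1116 1115 1113 1115 1112 1115 1113 1111 1068
  1068 1123 1126]
 [1123 1121 1123 1067 1069 1117 1115 1115 1115 1112 1110 1113 1116 1068
  1066 1124 1123]
 [1120 1121 1125 1064 1067 1114 1113 1115 1112 1115 1116 1112 1112 1066
  1068 1123 1123]
 [1121 1119 1123 1120 1113 1112 1111 1115 1114 1111 1109 1113 1112 1066
  1067 1121 1122]
 [1122 1121 1122 1119 1120 1121 1115 1110 1114 1113 1115 1111 1114 1067
  1069 1119 1119]
 [1120 1118 1120 1123 1121 1123 1117 1120 1123 1117 1106 1114 1112 1064
  1118 1119 1118]
 [1116 1121 1121 1119 1120 1117 1116 1119 1122 1120 1119 1118 1112 1075
  1120 1121 1123]
 [1121 1120 1120 1120 1119 1116 1120 1120 1117 1121 1120 1120 1118 1119
  1116 1120 1120]]
[[ 9.52693512e-01  3.03932235e-01 -5.18321754e-04]
 [ 3.03932657e-01 -9.52691449e-01  1.98559549e-03]
 [ 1.09685772e-04 -2.04919885e-03 -9.99997894e-01]]
{'K': array([[297.31863964,   0.        , 255.64870687],
       [  0.        , 297.31863964, 190.62879511],
       [  0.        ,   0.        ,   1.        ]]), 'hand_eye': array([[-1.01762528e-03,  9.54532541e-01,  2.98105002e-01,
         7.70171446e+01],
       [ 9.99999427e-01,  8.72349172e-04,  6.20382148e-04,
         1.32098502e+00],
       [ 3.32123296e-04,  2.98105463e-01, -9.54532882e-01,
        -1.25461127e+02],
       [ 0.00000000e+00,  0.00000000e+00,  0.00000000e+00,
         1.00000000e+00]])}
```

```bash
cat >> h.py <<'E'
from scipy.spatial.transform import Rotation as R
def to(x,y,z,deg=None):
    s=arm.sense(); M=R.from_quat(s['tool_rot']).as_matrix()
    d=M.T@(np.array([x,y,z])-s['tool_pos']); a=np.degrees(np.arctan2(M[1,0],M[0,0]))
    print("dp",(d/1000).round(4),"yaw",None if deg is None else round(-np.radians(deg-a),3),"now",s['tool_pos'].round(1),round(a,1),"F",s['ft_force'].round(1),"t",round(s['clock'],2),"w",round(s['grip_width'],2))
E
python3 -c "
from h import *
to(621,-20,180,35)"
```

```text
dp [ 0.5855 -0.4664  0.0701] yaw -0.302 now [ 205.  -642.5  249.1] 17.7 F [-0.2  0.2 -0.5] t 0.1 w 1.0
```

Emit:
drive_tool(targets=[{"dp": [0.06,-0.048,0],"yaw": -0.1,"grip": 1},{"dp": [0.105,-0.084,0],"yaw": -0.2,"grip": 1},{"dp": [0.15,-0.12,0],"yaw": -0.3,"grip": 1},{"dp": [0.195,-0.156,0],"yaw": -0.3,"grip": 1},{"dp": [0.24,-0.192,0],"yaw": -0.3,"grip": 1},{"dp": [0.285,-0.228,0],"yaw": -0.3,"grip": 1},{"dp": [0.33,-0.264,0],"yaw": -0.3,"grip": 1},{"dp": [0.375,-0.3,0],"yaw": -0.3,"grip": 1},{"dp": [0.42,-0.336,0],"yaw": -0.3,"grip": 1},{"dp": [0.46,-0.366,0],"yaw": -0.3,"grip": 1}])

```text
clock: 1.35
tool_pos: [532.7, -152.5, 249.9]
tool_rot: [0.954, 0.3, -0.0, -0.0]
ft_force: [-0.1, -0.8, 0.6]
grip_width: -0.003
gripper_force: 0.0
```

```bash
python3 -c "
from h import *
to(621,-20,115,35)"
```

```text
dp [ 0.1483 -0.058   0.1349] yaw -0.001 now [ 532.7 -152.5  249.9] 34.9 F [-0.1 -0.8  0.6] t 1.35 w -0.0
```

Emit:
drive_tool(targets=[{"dp": [0.04,-0.015,0.02],"yaw": 0,"grip": 1},{"dp": [0.08,-0.03,0.05],"yaw": 0,"grip": 1},{"dp": [0.12,-0.046,0.09],"yaw": 0,"grip": 1},{"dp": [0.148,-0.058,0.125],"yaw": 0,"grip": 1},{"dp": [0.148,-0.058,0.135],"yaw": 0,"grip": 1},{"dp": [0.148,-0.058,0.135],"yaw": 0,"grip": 1}])

```text
clock: 2.1
tool_pos: [619.2, -22.6, 114.1]
tool_rot: [0.954, 0.3, -0.001, -0.0]
ft_force: [-0.4, -0.5, 1.2]
grip_width: 0.003
gripper_force: 0.0
```

Run:
```python
from h import *
to(621,-20,74,35)
o=[]
for n in ("wrist","side"):
    p,d=vision.camera(n); o.append(p); np.savez(n+"1.npz",p=p,d=d)
p,d=vision.camera("top"); np.savez("top1.npz",p=p,d=d)
z=lambda q:cv2.resize(q[:,:,::-1],(400,300),interpolation=cv2.INTER_CUBIC)
cv2.imwrite("pics/w1.png",np.vstack([np.hstack([z(o[0]),z(o[1][170:245,220:320])]),np.hstack([z(p[140:260,180:340]),z(p)])]))
```

```text
dp [ 0.003  -0.0011  0.0401] yaw -0.002 now [619.2 -22.6 114.1] 34.9 F [-0.4 -0.5  1.2] t 2.1 w 0.0
```

View pics/w1.png

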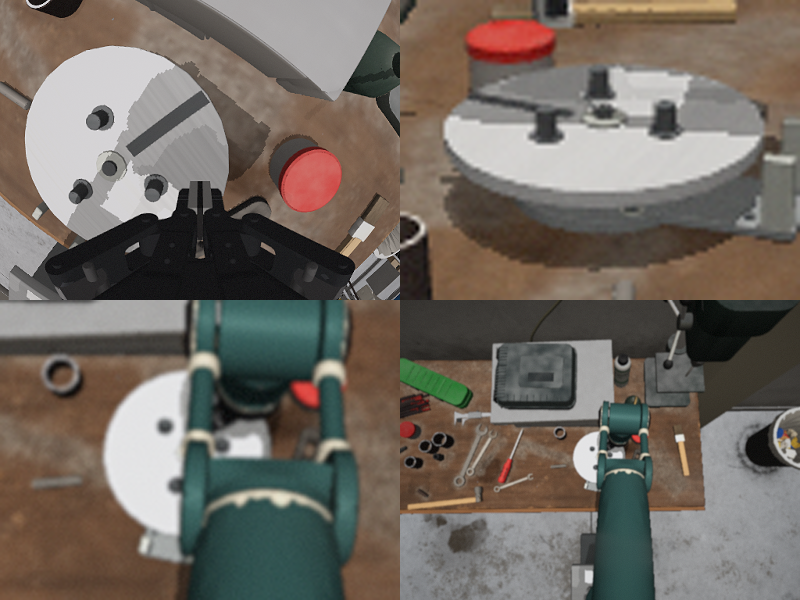

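The wrist view (top left) shows the disc, mark and pegs. The side view shows the whole disc top with nothing in the way. I build an angle reader from polar profiles in both views and feel for the disc height.

Emit:
drive_tool(targets=[{"dp": [0.0,0,0.02],"yaw": 0,"grip": 1},{"dp": [0.0,0,0.039],"yaw": 0,"grip": 1},{"dp": [0,0,0.039],"yaw": 0,"grip": 1},{"dp": [0,0,0.041],"yaw": 0,"grip": 1},{"dp": [0,0,0.041],"yaw": 0,"grip": 1}])

```text
clock: 2.88
tool_pos: [620.7, -22.4, 74.5]
tool_rot: [0.954, 0.3, 0.0, 0.0]
ft_force: [0.4, -0.0, 0.0]
grip_width: 0.0
gripper_force: 0.0
```

```bash
cat >> h.py <<'E'
ctr=np.array([576.5,43.5]); TH=np.arange(-180,180,1.)
def project(n,P,st=None):
    c=vision.calibration(n)
    if n=="wrist":
        M=np.eye(4); M[:3,:3]=R.from_quat(st['tool_rot']).as_matrix(); M[:3,3]=st['tool_pos']; Tc=M@c["hand_eye"]
    else: Tc=c["cam_to_world"]
    q=(P-Tc[:3,3])@Tc[:3,:3]*[1,-1,-1]; k=c["K"]
    if n=="wrist":
        h=np.hypot(q[...,0],q[...,1]); t=np.arctan2(h,q[...,2]); e=q[...,:2]/h[...,None]*t[...,None]
    else: e=q[...,:2]/q[...,2:]
    return e*k[0,0]+k[:2,2]
def profile(n,p,st=None,r=np.arange(60,98,2.)):
    t=np.radians(TH)[:,None]; P=np.stack([ctr[0]+r*np.cos(t),ctr[1]+r*np.sin(t),52+0*r+0*t],-1)
    uv=project(n,P,st).astype(np.float32)
    return cv2.remap(p.min(2),uv[...,0],uv[...,1],cv2.INTER_LINEAR,borderValue=0).astype(float).mean(1)
E
python3 - <<'E'
from h import *
to(621,-20,71)
st=dict(tool_pos=np.array([619.2,-22.6,114.1]),tool_rot=[.954,.3,-.001,0])
for n in("wrist","side","top"):
    a=profile(n,np.load(n+"1.npz")['p'],st); print(n,a[::5].astype(int)); i=slice(150,172); print(TH[i],a[i].astype(int))
E
```

```text
dp [ 0.0016 -0.0018  0.0035] yaw None now [620.7 -22.4  74.5] 34.9 F [ 0.4 -0.   0. ] t 2.88 w 0.0
wrist [153 153 153 120  91  70  53  44  48  22  26  27  24  19  44  86  94  83
  79  92  79  70  88 131 142 142 142 143 144 146 162 144  75 137 166 166
 165 177 205 210 210 210 210 210 210 210 209 209 209 209 209 209 209 209
 209 209 209 209 209 209 209 209 209 209 209 209 209 196 181 175 172 153]
[-30. -29. -28. -27. -26. -25. -24. -23. -22. -21. -20. -19. -18. -17.
 -16. -15. -14. -13. -12. -11. -10.  -9.] [162 162 163 163 161 144 106  75  75  76  75  75  75  75  91 137 161 166
 165 165 166 166]
side [139 139 138 138 138 135 132 132 138 148 170 186 198 195 199 198 194 183
 190  69  61 103 121 122 123 123 123 123 123 127 132  89  70 124 140 140
 141 169 203 205 206 206 206 206 207 208 208 207 206 205 204 206 207 206
 206 205 205 204 204 204 204 204 204 204 204 204 204 204 205 204 183 140]
[-30. -29. -28. -27. -26. -25. -24. -23. -22. -21. -20. -19. -18. -17.
 -16. -15. -14. -13. -12. -11. -10.  -9.] [132 127 121 112 101  89  78  70  66  66  70  78  89 101 113 124 132 137
 139 140 140 140]
top [ 59  61  64  59  52  57  60  66  79 108 102  84  60  51  51  47  48 138
 218 221 218 182 140 124  81  43  28  24  27  26  37  43  43  49  47  51
 142 191 222 227 227 227 227 227 226 227 227 227 227 227 227 227 227 227
 227 227 227 227 227 227 227 227 227 227 227 227 227 227 227 225 186  67]
[-30. -29. -28. -27. -26. -25. -24. -23. -22. -21. -20. -19. -18. -17.
 -16. -15. -14. -13. -12. -11. -10.  -9.] [37 41 44 45 45 43 42 41 41 42 43 45 47 48 49 49 50 51 50 49 47 45]
```

Emit:
drive_tool(targets=[{"dp": [0,0,0.002],"yaw": 0,"grip": 1},{"dp": [0,0,0.003],"yaw": 0,"grip": 1},{"dp": [0,0,0.004],"yaw": 0,"grip": 1},{"dp": [0,0,0.004],"yaw": 0,"grip": 1}])

```text
clock: 3.38
tool_pos: [620.9, -22.2, 71.1]
tool_rot: [0.954, 0.3, 0.001, 0.0]
ft_force: [-0.8, 1.0, 3.9]
grip_width: -0.003
gripper_force: 2.2
```

Emit:
drive_tool(targets=[{"dp": [0,0,0.002],"yaw": 0,"grip": 1},{"dp": [0,0,0.002],"yaw": 0,"grip": 1},{"dp": [0,0,0.002],"yaw": 0,"grip": 1}])

```text
clock: 3.75
tool_pos: [622.0, -21.6, 71.0]
tool_rot: [0.954, 0.3, 0.002, -0.0]
ft_force: [-2.8, 3.2, 11.9]
grip_width: -0.001
gripper_force: 6.2
```

Emit:
drive_tool(targets=[{"dp": [0,0,-0.015],"yaw": 0,"grip": 1},{"dp": [0,0,-0.038],"yaw": 0,"grip": 1},{"dp": [-0.02,-0.015,-0.038],"yaw": 0,"grip": 1},{"dp": [-0.046,-0.035,-0.038],"yaw": 0,"grip": 1},{"dp": [-0.046,-0.035,-0.038],"yaw": 0,"grip": 1}])

```text
clock: 4.38
tool_pos: [559.9, -20.0, 105.7]
tool_rot: [0.954, 0.3, -0.001, -0.0]
ft_force: [0.5, 0.6, 0.1]
grip_width: 0.0
gripper_force: 0.0
```

Run:
```python
from h import *
to(564.1,-18.9,81,35)
st=arm.sense(); w,_=vision.camera("wrist"); s,_=vision.camera("side")
b=profile("side",s); print(b[150:175].astype(int)); a=profile("wrist",w,st); print(a[150:175].astype(int))
w=np.ascontiguousarray(w[:,:,::-1])
for t in(-79.5,40.5,160.5):
    t=np.radians(t); q=project("wrist",np.array([ctr[0]+44*np.cos(t),ctr[1]+44*np.sin(t),72.]),st); cv2.circle(w,tuple(int(x) for x in q.round()),3,(0,0,255),1)
cv2.imwrite("pics/w2.png",w)
```

```text
dp [0.0041 0.0015 0.0247] yaw -0.002 now [559.9 -20.  105.7] 34.9 F [0.5 0.6 0.1] t 4.38 w 0.0
[128 115 108 105 104 107 116 130 148 167 183 194 200 204 205 206 206 206
 206 206 206 205 205 205 205]
[181 147 112 113 113 113 112 113 112 121 167 194 202 202 201 201 201 201
 201 201 201 201 201 201 201]
```

View pics/w2.png

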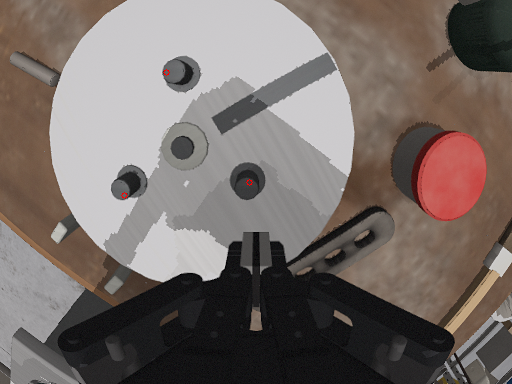

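The disc crept to about -25° during the touch test, so peg_2 is now near -85°. The fingertip at (257,250) is behind that peg, at (248,180). I lower it and flick.

Emit:
drive_tool(targets=[{"dp": [0,0,0.015],"yaw": 0,"grip": 1},{"dp": [0,0,0.025],"yaw": 0,"grip": 1},{"dp": [0,0,0.025],"yaw": 0,"grip": 1}])

```text
clock: 4.85
tool_pos: [561.5, -19.9, 79.2]
tool_rot: [0.954, 0.3, -0.002, -0.001]
ft_force: [-0.8, -0.1, -0.0]
grip_width: -0.005
gripper_force: 0.0
```

Emit:
drive_tool(targets=[{"dp": [0.003,0,0],"yaw": 0,"grip": 1},{"dp": [0.007,0,0],"yaw": 0,"grip": 1},{"dp": [0.012,0,0],"yaw": 0,"grip": 1},{"dp": [0.019,0,0],"yaw": 0,"grip": 1},{"dp": [0.028,0,0],"yaw": 0,"grip": 1},{"dp": [0.038,0,0],"yaw": 0,"grip": 1},{"dp": [0.049,0,0],"yaw": 0,"grip": 1},{"dp": [0.047,0.003,-0.015],"yaw": 0,"grip": 1},{"dp": [0.047,0.02,-0.022],"yaw": 0,"grip": 1},{"dp": [0.047,0.037,-0.02],"yaw": 0,"grip": 1}])

```text
clock: 6.1
tool_pos: [624.2, -24.3, 103.2]
tool_rot: [0.954, 0.3, 0.002, 0.001]
ft_force: [0.3, 0.1, -0.4]
grip_width: 0.001
gripper_force: 0.0
```

```bash
cat > look.py <<'E'
from h import *
import sys,json
for k in range(int(sys.argv[1])):
    st=arm.sense(); o=[]
    for n in("wrist","side"):
        t=arm.sense()['clock']; p,_=vision.camera(n); a=profile(n,p,st if n=="wrist" else None)
        # mark: contrast of an 8-degree sector against both neighbours
        m=lambda s:cv2.blur(np.roll(a,s)[None],(7,1),borderType=cv2.BORDER_WRAP)[0]
        c=np.minimum(m(11),m(-11))-m(0); i=int(c.argmax()); o.append((n,round(t,2),TH[i],round(c[i])))
    print(*o)
to(ctr[0]+78*np.cos(np.radians(-55)),ctr[1]+78*np.sin(np.radians(-55)),77,35)
E
python3 look.py 3
```

```text
Traceback (most recent call last):
  File "look.py", line 9, in <module>
    c=np.minimum(m(11),m(-11))-m(0); i=int(c.argmax()); o.append((n,round(t,2),TH[i],round(c[i])))
                 ~^^^^
  File "look.py", line 8, in <lambda>
    m=lambda s:cv2.blur(np.roll(a,s)[None],(7,1),borderType=cv2.BORDER_WRAP)[0]
               ~~~~~~~~^^^^^^^^^^^^^^^^^^^^^^^^^^^^^^^^^^^^^^^^^^^^^^^^^^^^^
cv2.error: OpenCV(4.12.0) /io/opencv/modules/imgproc/src/filter.dispatch.cpp:130: error: (-215:Assertion failed) columnBorderType != BORDER_WRAP in function 'init'
```

```bash
sed -i 's/m=lambda s:.*/m=lambda s:uniform_filter1d(np.roll(a,s),7,mode="wrap")/; 2i from scipy.ndimage import uniform_filter1d' look.py
python3 look.py 4
```

```text
('wrist', 6.15, np.float64(136.0), 102) ('side', 6.2, np.float64(148.0), 95)
('wrist', 6.25, np.float64(156.0), 96) ('side', 6.3, np.float64(-112.0), 63)
('wrist', 6.35, np.float64(177.0), 67) ('side', 6.4, np.float64(-101.0), 108)
('wrist', 6.45, np.float64(144.0), 31) ('side', 6.5, np.float64(-89.0), 110)
dp [ 0.0011 -0.0026  0.0239] yaw -0.002 now [621.9 -23.1 100.9] 34.9 F [0.3 0.1 0.5] t 6.55 w 0.0
```

The disc spins at about 3.6 rad/s counter-clockwise and has passed the gate freely. I go to a low hover and let it slow down.

Emit:
drive_tool(targets=[{"dp": [0,-0.002,0.01],"yaw": 0,"grip": 1},{"dp": [0,-0.002,0.02],"yaw": 0,"grip": 1},{"dp": [0,-0.002,0.024],"yaw": 0,"grip": 1},{"dp": [0,-0.002,0.024],"yaw": 0,"grip": 1},{"dp": [0,-0.002,0.024],"yaw": 0,"grip": 1},{"dp": [0,-0.002,0.024],"yaw": 0,"grip": 1},{"dp": [0,-0.002,0.024],"yaw": 0,"grip": 1},{"dp": [0,-0.002,0.024],"yaw": 0,"grip": 1},{"dp": [0,-0.002,0.024],"yaw": 0,"grip": 1},{"dp": [0,-0.002,0.024],"yaw": 0,"grip": 1}])

```text
clock: 7.8
tool_pos: [621.2, -21.8, 77.3]
tool_rot: [0.954, 0.3, 0.0, -0.0]
ft_force: [0.1, -0.6, 0.2]
grip_width: 0.001
gripper_force: 0.0
```

Emit:
drive_tool(targets=[{"dp": [0,0,0],"yaw": 0,"grip": 1},{"dp": [0,0,0],"yaw": 0,"grip": 1},{"dp": [0,0,0],"yaw": 0,"grip": 1},{"dp": [0,0,0],"yaw": 0,"grip": 1},{"dp": [0,0,0],"yaw": 0,"grip": 1},{"dp": [0,0,0],"yaw": 0,"grip": 1},{"dp": [0,0,0],"yaw": 0,"grip": 1},{"dp": [0,0,0],"yaw": 0,"grip": 1},{"dp": [0,0,0],"yaw": 0,"grip": 1},{"dp": [0,0,0],"yaw": 0,"grip": 1}])

```text
clock: 9.05
tool_pos: [621.2, -21.8, 77.3]
tool_rot: [0.954, 0.3, -0.0, -0.0]
ft_force: [0.4, -0.1, 0.1]
grip_width: -0.0
gripper_force: 0.0
```

Emit:
drive_tool(targets=[{"dp": [0,0,0],"yaw": 0,"grip": 1},{"dp": [0,0,0],"yaw": 0,"grip": 1},{"dp": [0,0,0],"yaw": 0,"grip": 1},{"dp": [0,0,0],"yaw": 0,"grip": 1},{"dp": [0,0,0],"yaw": 0,"grip": 1},{"dp": [0,0,0],"yaw": 0,"grip": 1},{"dp": [0,0,0],"yaw": 0,"grip": 1},{"dp": [0,0,0],"yaw": 0,"grip": 1},{"dp": [0,0,0],"yaw": 0,"grip": 1},{"dp": [0,0,0],"yaw": 0,"grip": 1}])

```text
clock: 10.3
tool_pos: [621.2, -21.8, 77.3]
tool_rot: [0.954, 0.3, -0.0, -0.0]
ft_force: [0.0, -0.9, 0.6]
grip_width: -0.002
gripper_force: 0.0
```

Emit:
drive_tool(targets=[{"dp": [0,0,0],"yaw": 0,"grip": 1},{"dp": [0,0,0],"yaw": 0,"grip": 1},{"dp": [0,0,0],"yaw": 0,"grip": 1},{"dp": [0,0,0],"yaw": 0,"grip": 1},{"dp": [0,0,0],"yaw": 0,"grip": 1},{"dp": [0,0,0],"yaw": 0,"grip": 1},{"dp": [0,0,0],"yaw": 0,"grip": 1},{"dp": [0,0,0],"yaw": 0,"grip": 1},{"dp": [0,0,0],"yaw": 0,"grip": 1},{"dp": [0,0,0],"yaw": 0,"grip": 1}])

```text
clock: 11.55
tool_pos: [621.2, -21.8, 77.3]
tool_rot: [0.954, 0.3, -0.0, -0.0]
ft_force: [0.2, 0.6, -0.6]
grip_width: 0.0
gripper_force: 0.0
```

```bash
python3 look.py 7
```

```text
('wrist', 11.55, np.float64(5.0), 80) ('side', 11.6, np.float64(-62.0), 52)
('wrist', 11.65, np.float64(21.0), 91) ('side', 11.7, np.float64(25.0), 91)
('wrist', 11.75, np.float64(34.0), 102) ('side', 11.8, np.float64(40.0), 92)
('wrist', 11.85, np.float64(49.0), 102) ('side', 11.9, np.float64(54.0), 92)
('wrist', 11.95, np.float64(63.0), 102) ('side', 12.0, np.float64(-99.0), 110)
('wrist', 12.05, np.float64(77.0), 102) ('side', 12.1, np.float64(-92.0), 122)
('wrist', 12.15, np.float64(91.0), 102) ('side', 12.2, np.float64(98.0), 99)
dp [ 0.0008 -0.0011  0.0002] yaw -0.002 now [621.2 -21.8  77.2] 34.9 F [ 0.3 -0.3 -0.9] t 12.25 w -0.0
```

Emit:
drive_tool(targets=[{"dp": [0,0,0],"yaw": 0,"grip": 1},{"dp": [0,0,0],"yaw": 0,"grip": 1},{"dp": [0,0,0],"yaw": 0,"grip": 1},{"dp": [0,0,0],"yaw": 0,"grip": 1},{"dp": [0,0,0],"yaw": 0,"grip": 1},{"dp": [0,0,0],"yaw": 0,"grip": 1},{"dp": [0,0,0],"yaw": 0,"grip": 1},{"dp": [0,0,0],"yaw": 0,"grip": 1},{"dp": [0,0,0],"yaw": 0,"grip": 1},{"dp": [0,0,0],"yaw": 0,"grip": 1}])

```text
clock: 13.5
tool_pos: [621.2, -21.8, 77.3]
tool_rot: [0.954, 0.3, 0.0, -0.0]
ft_force: [0.0, 0.3, 0.1]
grip_width: -0.001
gripper_force: 0.0
```

Emit:
drive_tool(targets=[{"dp": [0,0,0],"yaw": 0,"grip": 1},{"dp": [0,0,0],"yaw": 0,"grip": 1},{"dp": [0,0,0],"yaw": 0,"grip": 1},{"dp": [0,0,0],"yaw": 0,"grip": 1},{"dp": [0,0,0],"yaw": 0,"grip": 1},{"dp": [0,0,0],"yaw": 0,"grip": 1},{"dp": [0,0,0],"yaw": 0,"grip": 1},{"dp": [0,0,0],"yaw": 0,"grip": 1},{"dp": [0,0,0],"yaw": 0,"grip": 1},{"dp": [0,0,0],"yaw": 0,"grip": 1}])

```text
clock: 14.75
tool_pos: [621.2, -21.8, 77.3]
tool_rot: [0.954, 0.3, 0.0, 0.0]
ft_force: [-0.2, 0.6, 0.0]
grip_width: -0.005
gripper_force: 0.0
```

Emit:
drive_tool(targets=[{"dp": [0,0,0],"yaw": 0,"grip": 1},{"dp": [0,0,0],"yaw": 0,"grip": 1},{"dp": [0,0,0],"yaw": 0,"grip": 1},{"dp": [0,0,0],"yaw": 0,"grip": 1},{"dp": [0,0,0],"yaw": 0,"grip": 1},{"dp": [0,0,0],"yaw": 0,"grip": 1},{"dp": [0,0,0],"yaw": 0,"grip": 1},{"dp": [0,0,0],"yaw": 0,"grip": 1},{"dp": [0,0,0],"yaw": 0,"grip": 1},{"dp": [0,0,0],"yaw": 0,"grip": 1}])

```text
clock: 16.0
tool_pos: [621.2, -21.8, 77.3]
tool_rot: [0.954, 0.3, -0.0, -0.0]
ft_force: [0.4, 0.1, 0.2]
grip_width: 0.0
gripper_force: 0.0
```

Emit:
drive_tool(targets=[{"dp": [0,0,0],"yaw": 0,"grip": 1},{"dp": [0,0,0],"yaw": 0,"grip": 1},{"dp": [0,0,0],"yaw": 0,"grip": 1},{"dp": [0,0,0],"yaw": 0,"grip": 1},{"dp": [0,0,0],"yaw": 0,"grip": 1},{"dp": [0,0,0],"yaw": 0,"grip": 1},{"dp": [0,0,0],"yaw": 0,"grip": 1},{"dp": [0,0,0],"yaw": 0,"grip": 1},{"dp": [0,0,0],"yaw": 0,"grip": 1},{"dp": [0,0,0],"yaw": 0,"grip": 1}])

```text
clock: 17.25
tool_pos: [621.2, -21.8, 77.3]
tool_rot: [0.954, 0.3, 0.0, -0.0]
ft_force: [-0.2, -0.0, -0.1]
grip_width: -0.003
gripper_force: 0.0
```

Emit:
drive_tool(targets=[{"dp": [0,0,0],"yaw": 0,"grip": 1},{"dp": [0,0,0],"yaw": 0,"grip": 1},{"dp": [0,0,0],"yaw": 0,"grip": 1},{"dp": [0,0,0],"yaw": 0,"grip": 1},{"dp": [0,0,0],"yaw": 0,"grip": 1},{"dp": [0,0,0],"yaw": 0,"grip": 1},{"dp": [0,0,0],"yaw": 0,"grip": 1},{"dp": [0,0,0],"yaw": 0,"grip": 1},{"dp": [0,0,0],"yaw": 0,"grip": 1},{"dp": [0,0,0],"yaw": 0,"grip": 1}])

```text
clock: 18.5
tool_pos: [621.2, -21.8, 77.3]
tool_rot: [0.954, 0.3, -0.0, -0.0]
ft_force: [0.0, -0.1, -0.9]
grip_width: -0.002
gripper_force: 0.0
```

Emit:
drive_tool(targets=[{"dp": [0,0,0],"yaw": 0,"grip": 1},{"dp": [0,0,0],"yaw": 0,"grip": 1},{"dp": [0,0,0],"yaw": 0,"grip": 1},{"dp": [0,0,0],"yaw": 0,"grip": 1},{"dp": [0,0,0],"yaw": 0,"grip": 1},{"dp": [0,0,0],"yaw": 0,"grip": 1},{"dp": [0,0,0],"yaw": 0,"grip": 1},{"dp": [0,0,0],"yaw": 0,"grip": 1},{"dp": [0,0,0],"yaw": 0,"grip": 1},{"dp": [0,0,0],"yaw": 0,"grip": 1}])

```text
clock: 19.75
tool_pos: [621.2, -21.8, 77.3]
tool_rot: [0.954, 0.3, 0.0, 0.0]
ft_force: [0.5, 0.3, 0.6]
grip_width: -0.001
gripper_force: 0.0
```

Emit:
drive_tool(targets=[{"dp": [0,0,0],"yaw": 0,"grip": 1},{"dp": [0,0,0],"yaw": 0,"grip": 1},{"dp": [0,0,0],"yaw": 0,"grip": 1},{"dp": [0,0,0],"yaw": 0,"grip": 1},{"dp": [0,0,0],"yaw": 0,"grip": 1},{"dp": [0,0,0],"yaw": 0,"grip": 1},{"dp": [0,0,0],"yaw": 0,"grip": 1},{"dp": [0,0,0],"yaw": 0,"grip": 1},{"dp": [0,0,0],"yaw": 0,"grip": 1},{"dp": [0,0,0],"yaw": 0,"grip": 1}])

```text
clock: 21.0
tool_pos: [621.2, -21.8, 77.3]
tool_rot: [0.954, 0.3, -0.0, -0.0]
ft_force: [0.6, 0.1, 1.0]
grip_width: -0.001
gripper_force: 0.0
```

Emit:
drive_tool(targets=[{"dp": [0,0,0],"yaw": 0,"grip": 1},{"dp": [0,0,0],"yaw": 0,"grip": 1},{"dp": [0,0,0],"yaw": 0,"grip": 1},{"dp": [0,0,0],"yaw": 0,"grip": 1},{"dp": [0,0,0],"yaw": 0,"grip": 1},{"dp": [0,0,0],"yaw": 0,"grip": 1},{"dp": [0,0,0],"yaw": 0,"grip": 1},{"dp": [0,0,0],"yaw": 0,"grip": 1},{"dp": [0,0,0],"yaw": 0,"grip": 1},{"dp": [0,0,0],"yaw": 0,"grip": 1}])

```text
clock: 22.25
tool_pos: [621.2, -21.8, 77.3]
tool_rot: [0.954, 0.3, -0.0, -0.0]
ft_force: [0.7, -0.2, -0.2]
grip_width: -0.004
gripper_force: 0.0
```

Emit:
drive_tool(targets=[{"dp": [0,0,0],"yaw": 0,"grip": 1},{"dp": [0,0,0],"yaw": 0,"grip": 1},{"dp": [0,0,0],"yaw": 0,"grip": 1},{"dp": [0,0,0],"yaw": 0,"grip": 1},{"dp": [0,0,0],"yaw": 0,"grip": 1},{"dp": [0,0,0],"yaw": 0,"grip": 1},{"dp": [0,0,0],"yaw": 0,"grip": 1},{"dp": [0,0,0],"yaw": 0,"grip": 1},{"dp": [0,0,0],"yaw": 0,"grip": 1},{"dp": [0,0,0],"yaw": 0,"grip": 1}])

```text
clock: 23.5
tool_pos: [621.2, -21.8, 77.3]
tool_rot: [0.954, 0.3, 0.0, -0.0]
ft_force: [0.1, 0.2, 0.5]
grip_width: 0.001
gripper_force: 0.0
```

```bash
python3 look.py 6
```

```text
('wrist', 23.5, np.float64(114.0), 102) ('side', 23.55, np.float64(117.0), 98)
('wrist', 23.6, np.float64(120.0), 103) ('side', 23.65, np.float64(124.0), 99)
('wrist', 23.7, np.float64(126.0), 103) ('side', 23.75, np.float64(130.0), 96)
('wrist', 23.8, np.float64(132.0), 102) ('side', 23.85, np.float64(137.0), 97)
('wrist', 23.9, np.float64(139.0), 102) ('side', 23.95, np.float64(143.0), 95)
('wrist', 24.0, np.float64(145.0), 102) ('side', 24.05, np.float64(150.0), 94)
dp [ 0.0008 -0.0011  0.0003] yaw -0.002 now [621.2 -21.8  77.3] 34.9 F [0.3 0.1 0.4] t 24.1 w 0.0
```

Emit:
drive_tool(targets=[{"dp": [0,0,0],"yaw": 0,"grip": 1},{"dp": [0,0,0],"yaw": 0,"grip": 1},{"dp": [0,0,0],"yaw": 0,"grip": 1},{"dp": [0,0,0],"yaw": 0,"grip": 1},{"dp": [0,0,0],"yaw": 0,"grip": 1},{"dp": [0,0,0],"yaw": 0,"grip": 1},{"dp": [0,0,0],"yaw": 0,"grip": 1},{"dp": [0,0,0],"yaw": 0,"grip": 1},{"dp": [0,0,0],"yaw": 0,"grip": 1},{"dp": [0,0,0],"yaw": 0,"grip": 1}])

```text
clock: 25.35
tool_pos: [621.2, -21.8, 77.3]
tool_rot: [0.954, 0.3, 0.0, -0.0]
ft_force: [-0.1, -0.0, -0.4]
grip_width: -0.0
gripper_force: 0.0
```

Emit:
drive_tool(targets=[{"dp": [0,0,0],"yaw": 0,"grip": 1},{"dp": [0,0,0],"yaw": 0,"grip": 1},{"dp": [0,0,0],"yaw": 0,"grip": 1},{"dp": [0,0,0],"yaw": 0,"grip": 1},{"dp": [0,0,0],"yaw": 0,"grip": 1},{"dp": [0,0,0],"yaw": 0,"grip": 1},{"dp": [0,0,0],"yaw": 0,"grip": 1},{"dp": [0,0,0],"yaw": 0,"grip": 1},{"dp": [0,0,0],"yaw": 0,"grip": 1},{"dp": [0,0,0],"yaw": 0,"grip": 1}])

```text
clock: 26.6
tool_pos: [621.2, -21.8, 77.3]
tool_rot: [0.954, 0.3, -0.0, 0.0]
ft_force: [0.7, -0.5, -0.0]
grip_width: -0.002
gripper_force: 0.0
```

Emit:
drive_tool(targets=[{"dp": [0,0,0],"yaw": 0,"grip": 1},{"dp": [0,0,0],"yaw": 0,"grip": 1},{"dp": [0,0,0],"yaw": 0,"grip": 1},{"dp": [0,0,0],"yaw": 0,"grip": 1},{"dp": [0,0,0],"yaw": 0,"grip": 1},{"dp": [0,0,0],"yaw": 0,"grip": 1},{"dp": [0,0,0],"yaw": 0,"grip": 1},{"dp": [0,0,0],"yaw": 0,"grip": 1},{"dp": [0,0,0],"yaw": 0,"grip": 1},{"dp": [0,0,0],"yaw": 0,"grip": 1}])

```text
clock: 27.85
tool_pos: [621.2, -21.8, 77.3]
tool_rot: [0.954, 0.3, -0.0, -0.0]
ft_force: [0.2, -0.1, 0.2]
grip_width: -0.001
gripper_force: 0.0
```

Emit:
drive_tool(targets=[{"dp": [0,0,0],"yaw": 0,"grip": 1},{"dp": [0,0,0],"yaw": 0,"grip": 1},{"dp": [0,0,0],"yaw": 0,"grip": 1},{"dp": [0,0,0],"yaw": 0,"grip": 1},{"dp": [0,0,0],"yaw": 0,"grip": 1},{"dp": [0,0,0],"yaw": 0,"grip": 1},{"dp": [0,0,0],"yaw": 0,"grip": 1},{"dp": [0,0,0],"yaw": 0,"grip": 1},{"dp": [0,0,0],"yaw": 0,"grip": 1},{"dp": [0,0,0],"yaw": 0,"grip": 1}])

```text
clock: 29.1
tool_pos: [621.2, -21.8, 77.3]
tool_rot: [0.954, 0.3, 0.0, 0.0]
ft_force: [-0.2, 0.0, 0.5]
grip_width: 0.001
gripper_force: 0.0
```

Emit:
drive_tool(targets=[{"dp": [0,0,0],"yaw": 0,"grip": 1},{"dp": [0,0,0],"yaw": 0,"grip": 1},{"dp": [0,0,0],"yaw": 0,"grip": 1},{"dp": [0,0,0.002],"yaw": 0,"grip": 1},{"dp": [0,0,0.003],"yaw": 0,"grip": 1},{"dp": [0,0,0.003],"yaw": 0,"grip": 1}])

```text
clock: 29.85
tool_pos: [621.0, -21.8, 74.0]
tool_rot: [0.954, 0.3, -0.0, -0.0]
ft_force: [-0.2, -0.2, -0.0]
grip_width: 0.004
gripper_force: 0.0
```

```bash
python3 look.py 4
```

```text
('wrist', 29.85, np.float64(85.0), 102) ('side', 29.9, np.float64(-90.0), 111)
('wrist', 29.95, np.float64(89.0), 102) ('side', 30.0, np.float64(91.0), 99)
('wrist', 30.05, np.float64(93.0), 103) ('side', 30.1, np.float64(95.0), 98)
('wrist', 30.15, np.float64(98.0), 102) ('side', 30.2, np.float64(100.0), 98)
dp [ 0.0008 -0.0012 -0.0027] yaw -0.002 now [621.3 -21.8  74.3] 34.9 F [-0.1 -0.7  0.5] t 30.25 w -0.0
```

Emit:
drive_tool(targets=[{"dp": [0,0,0],"yaw": 0,"grip": 1},{"dp": [0,0,0],"yaw": 0,"grip": 1},{"dp": [0,0,0],"yaw": 0,"grip": 1},{"dp": [0,0,0],"yaw": 0,"grip": 1},{"dp": [0,0,0],"yaw": 0,"grip": 1},{"dp": [0,0,0],"yaw": 0,"grip": 1},{"dp": [0,0,0],"yaw": 0,"grip": 1}])

```text
clock: 31.12
tool_pos: [621.2, -21.8, 74.3]
tool_rot: [0.954, 0.3, -0.0, 0.0]
ft_force: [-0.2, 0.1, 0.5]
grip_width: 0.0
gripper_force: 0.0
```

```bash
python3 look.py 2
```

```text
('wrist', 31.12, np.float64(136.0), 102) ('side', 31.18, np.float64(139.0), 95)
('wrist', 31.23, np.float64(140.0), 102) ('side', 31.27, np.float64(143.0), 95)
dp [ 0.0008 -0.0011 -0.0027] yaw -0.002 now [621.2 -21.8  74.3] 34.9 F [ 0.4 -0.2 -0.1] t 31.32 w -0.0
```

Emit:
drive_tool(targets=[{"dp": [0,0,0],"yaw": 0,"grip": 1},{"dp": [0,0,0],"yaw": 0,"grip": 1},{"dp": [0,0,0],"yaw": 0,"grip": 1},{"dp": [0,0,0.003],"yaw": 0,"grip": 1},{"dp": [0,0,0.006],"yaw": 0,"grip": 1},{"dp": [0,0,0.006],"yaw": 0,"grip": 1},{"dp": [0,0,0.006],"yaw": 0,"grip": 1},{"dp": [0,0,0.006],"yaw": 0,"grip": 1}])

```text
clock: 32.33
tool_pos: [623.0, -21.1, 71.0]
tool_rot: [0.954, 0.3, 0.002, 0.0]
ft_force: [-2.1, 2.8, 11.6]
grip_width: 0.001
gripper_force: 5.8
```

```bash
python3 look.py 2
python3 - <<'E'
from h import *
p,_=vision.camera("side"); cv2.imwrite("pics/s3.png",cv2.resize(p[165:245,215:325,::-1],(770,560),interpolation=cv2.INTER_CUBIC))
E
```

```text
('wrist', 32.33, np.float64(163.0), 45) ('side', 32.38, np.float64(-113.0), 35)
('wrist', 32.42, np.float64(163.0), 45) ('side', 32.48, np.float64(-113.0), 35)
dp [-0.0011 -0.0016 -0.006 ] yaw -0.002 now [623.1 -21.   71. ] 34.9 F [-2.4  2.4 11.1] t 32.52 w -0.0
```

View pics/s3.png

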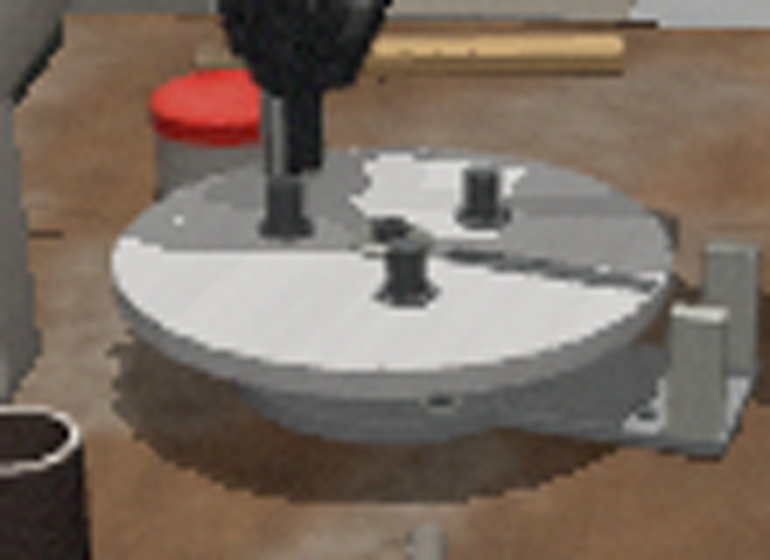

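The side view shows the mark's end near (655,287), between the post tops at (698,315) and (732,252). It is about 6° (11 mm) from the middle, and the fingertip is pressing with about 11 N. That is inside the 22 mm limit and the disc is steady, so I hand in.

```bash
python3 -c "
from bench import arm
print(arm.hand_in())"
```

```text
the job is handed in; nothing more can be done
None
```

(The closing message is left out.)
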